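Set up the tile drying rack and load a tile

TASK

Set up the tile drying rack: pick up the blue divider and lower it, without dropping it, into the slotted wooden base so that all five teeth go into their own slots and it sits down flush on the base. Then take the green tile out of the grey holder and gently stand it upright in any one of the divider's four bays, centred across the divider, and let go. Leave the brown tile in the holder as it is.

Things in the scene. Friction and masses are not known exactly. Their poses are not given: they have to be found in the camera images.
- base: Fixed wooden block, 190 mm (its x) by 85 mm (its y), 28 mm high; origin at the centre of its underside, z up. Five equal slots in its top stand in a row along its x at x = -58, -29, 0, 29 and 58 mm; each is 11 mm along x, 33 mm along y (centred on y = 0) and 22 mm deep. 
- divider_center (a point): Loose blue plastic divider, 140 (its x) by 36 (its y) by 75 mm high, under 0.3 kg, standing on its teeth, z up; half a turn leaves it alike. Point: its centre, 37.5 mm above the tooth tips; 47.5 mm above the base's underside once seated. Five teeth 18 mm long at x = -58, -29, 0, 29, 58 mm, each 8 mm (x) by 30 mm (y), 5 by 27 mm in the lowest 5 mm; the bar above them is 12 mm thick.
- divider_bar (a point): Centre of the top face of the divider's bar (140 by 36 mm), 30 mm above the tooth tips, same axes. On it stand a solid grip post, 30 (x) by 34 (y) by 45 mm high, in the middle, and four fins, 6 mm thick (x), 36 wide (y), 35 high, at x = -60, -36, 36, 60 mm. Bays: the four 18 mm gaps with centres at x = -48, -24, 24, 48 mm, where a tile stands on the bar.
- green_center (a point): Loose green-glazed tile, 12 mm thick (its x), 80 mm wide (its y), 100 mm tall (its z, up), 0.14 to 0.28 kg. This point is its centre, 50 mm above its lower edge. It starts standing upright in one groove of the grey holder, free to be lifted straight up.
- brown_center (a point): Loose terracotta-brown tile of the same size and axes as the green one, standing in the holder's other groove; this point is its centre. To be left alone.
- holder: Fixed grey plastic tile holder, 170 mm (its x) by 90 mm (its y), 30 mm high; origin at the centre of its underside. Two grooves run along its y at x = -45 and +45 mm, 16 mm wide and 20 mm deep (groove floors 10 mm above the table). Which tile stands in which groove varies.
Not all that is in view belongs to the job. There is more than one size of the part that bears green_center; the job needs the smaller.

How it is judged:
By the outcome, as a careful person would: the job done as asked, in the order asked, and still so for the second after the job is handed in, with the robot touching nothing.
It also fails if it takes over 56 s, if anything falls off the work surface, if the arm or the gripper's body presses on something with over 40 N, if the wrist force passes 120 N, or if a joint passes its speed limit or range.

ROBOT

A 7-joint arm with a two-finger parallel gripper is mounted at the origin on the work surface. World frame = base frame: x ahead of the robot, y to its left, z up, the work surface at z = 0. Lengths are in m, angles in rad, forces in N, time in s.
With the tool pointing down it reaches from about 0.4 to 0.85 m from the base axis. Payload 4.5 kg.
Tool frame: the origin (TCP) lies at the centre of the arm's flange, where the gripper is bolted on; the fingertips stand r.tcp_to_tips ahead of it and the grasp point (between the pads) lies 147 mm ahead of it (r.tcp_to_tips is the distance from the TCP to the fingertips, in m); x points along the fingers, y is the direction in which the jaws open and shut, and the axes are right-handed (so a half turn about x gives the same grasp; the last joint's range is limited). The gripper opens to 88 mm and grips with 3 to 60 N. Pads are 18 mm wide; open, the fingers measure 123 mm over their backs; the gripper's body (75 mm by 187 mm) begins 45 mm behind the grasp point.
Start: joints at [1.237, 0.689, -0.195, 1.565, 0.157, 0.902, -0.215], TCP at [0.225, -0.583, 0.405] pointing down, gripper open.
Joint ranges: [-3.01, 3.01], [-0.46, 2.08], [-1.47, 1.51], [0.13, 2.56], [-1, 4.14], [0.04, 2.09], [-2.66, 2.66]. Speed limits (rad/s): [2.57, 2.57, 3.14, 3.14, 3.14, 3.14, 3.14].

INTERFACE

Orientations are given as a unit quaternion [x, y, z, w].
In Python, from plant import r, eyes gives the robot as it stands.
- The arm moves only by the tool carry_out, never from a script. Its argument "targets" is text: rows parted by semicolons, each of 5 numbers parted by spaces: the opening, from 0 (shut) to 1 (fully open), then the shift along the tool's x, y, z in mm, then the turn about the tool's x in rad. A call has 1 to 20 rows; each row shifts and turns the commanded pose from where the row before left it, along the tool's axes as they then stand; what a row does not reach is not made up. A row lasts 1/12 s, in which the tool goes at most 41.7 mm and 7.16 degrees, less where a joint would pass 70% of its speed; a pose out of reach is approached as far as the arm can. A call is refused whole if a number of a shift passes 41.7 or a number of a turn 0.125, either way. A call with a gripper value outside its range is refused whole. The fingers move at their own pace and stop on an object; "force" is the grip in N (left out, the last holds). Time passes only in rows, so rows that do not move let the fingers close. It gives the time, the measured TCP pose, the force and the opening at its end, in the units of the state.
- r.get_state(): the state, without advancing time (a new reading comes with each control period).
- eyes.snapshot(name): name is "side" or "top" or "wrist"; returns (picture, depth): 400x640x3 uint8, blue, green, red; 400x640 float32, m along the optical axis (not along the pixel's ray), 0 where there is no reading.
- eyes.camera_params(name): a dict with "intrinsics" (3x3 intrinsics, pixels), "dist_coeffs" ([k1, k2, p1, p2, k3] as OpenCV has them; the pictures are not rectified), "rvec" (rotation vector, rad) and "tvec" (3), from world to camera coordinates, as OpenCV has them; the wrist camera has in their place "T_tool_cam" (4x4, takes a point from camera to tool coordinates, whose origin is the TCP and whose axes are the tool frame's). Camera axes: x right, y down, z forward; pixel columns grow to the right and rows downward; lengths in m; the calibration is good to about 2 mm. A picture is of the moment at which its call begins: read the wrist's pose just before it. camera_params takes no time and is no camera call.
- r.finish_job(): hands the job in, once; it reports no verdict.
The state is a dict: "clock": time; "q": joint angles; "qd": joint speeds; "joint_torque": joint torques, N m; "tool_pos": TCP position; "eef_rot": TCP orientation; "contact_force": force on the tool from outside, world axes, zero at the start; "moment": the same for the moment, N m; "opening": opening from 0.0 (shut) to 1.0 (fully open).
Only numpy, scipy, OpenCV 4.12 (cv2) and the standard library are available. Lean on these libraries where they do the work, as an engineer would, in place of code of your own. Each camera call takes 0.05 s, during which the arm holds its last target.

## Working session

There is one attempt and no reset: what is moved stays moved. The work goes in short steps, Python scripts to look and compute and a tool call to move; the robot and the scene stay as the last step left them, time stands still between calls to the robot, and variables do not carry over. Pictures are saved under pics/ and viewed, and the job is handed in when it is done.

Besides the shell and the picture viewer there is one more tool, called after "Request:" by a JSON object that holds its "method" and its "body". carry_out: Moves the arm, as the interface text tells. Its arguments: {"type":"object","properties":{"targets":{"type":"string"},"force":{"type":"number"}},"required":["targets"]}

```bash
ls; mkdir -p pics; python3 - <<'E'
from plant import r, eyes
import cv2, numpy as np
s=r.get_state(); print(s, r.tcp_to_tips)
for n in ("side","top"):
    p,d=eyes.snapshot(n); cv2.imwrite(f"pics/{n}0.png",p); np.save(f"{n}0.npy",d)
    print(n,eyes.camera_params(n))
print(eyes.camera_params("wrist"))
E
```

```text
pics
{'clock': 0.0, 'q': array([ 1.23677986,  0.68996074, -0.19455013,  1.56636452,  0.15726679,
        0.90249229, -0.21508519]), 'qd': array([ 0.00045269, -0.00166379,  0.00183347,  0.000418  , -0.00069565,
       -0.00035254,  0.00140216]), 'joint_torque': array([ 4.42489236e-04, -5.27563083e+01, -1.26715612e+00, -1.53427184e+01,
       -5.26774430e-02,  6.54990814e-03,  1.80142733e-04]), 'tool_pos': array([ 0.22460778, -0.58288295,  0.40391971]), 'eef_rot': array([-0.69502628, -0.12998024,  0.69532399, -0.12871732]), 'contact_force': array([-0.18541885, -0.56236795,  0.01171377]), 'moment': array([ 0.02483742,  0.01636693, -0.01002121]), 'opening': 1.0003748763339089} 0.166
side {'intrinsics': array([[365.47903578,   0.        , 322.86426898],
       [  0.        , 365.47903578, 202.44135092],
       [  0.        ,   0.        ,   1.        ]]), 'dist_coeffs': array([0.00185546, 0.        , 0.        , 0.        , 0.        ]), 'rvec': array([ 2.18346092, -0.30226262,  0.18666537]), 'tvec': array([-0.46008264,  0.12236397,  0.67039193])}
top {'intrinsics': array([[446.97936594, 
[... 235 characters left out ...]
([ 2.18489991, -2.18519373,  0.0912394 ]), 'tvec': array([0.00301988, 0.48543832, 1.10542414])}
{'intrinsics': array([[341.01960203,   0.        , 313.08591007],
       [  0.        , 341.01960203, 198.56132538],
       [  0.        ,   0.        ,   1.        ]]), 'dist_coeffs': array([0.0256465, 0.       , 0.       , 0.       , 0.       ]), 'T_tool_cam': array([[-2.61518285e-04, -2.66857600e-01,  9.63735935e-01,
         2.04706477e-02],
       [ 9.99999966e-01, -8.13854031e-05,  2.48823307e-04,
        -2.70709327e-04],
       [ 1.20336471e-05,  9.63735967e-01,  2.66857612e-01,
        -6.88000458e-02],
       [ 0.00000000e+00,  0.00000000e+00,  0.00000000e+00,
         1.00000000e+00]])}
```

View pics/top0.png

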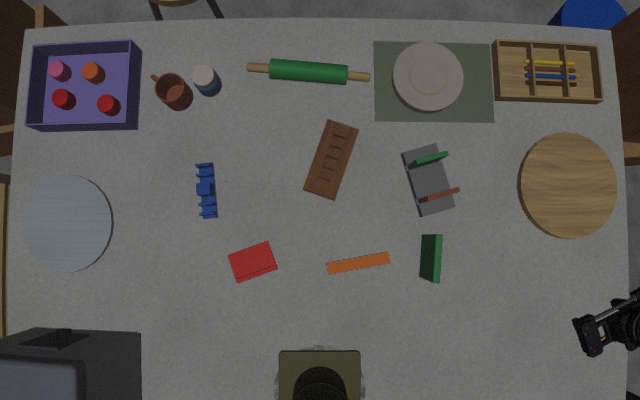

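View pics/side0.png

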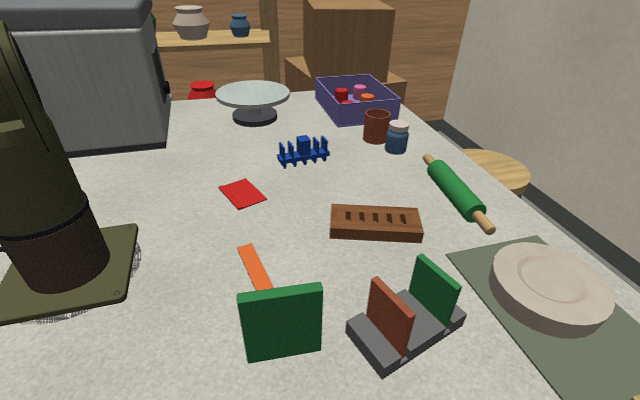

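Top view candidates for the green tile: the one in the holder at (431,158), and a loose upright one at (431,258), which looks larger. The green rolling pin at (308,71) is not a tile. The holder one fits the description. I'll measure and enlarge it to check. The divider is at (206,190), the base at (331,160), and the brown tile at (438,194).

```bash
cat > h.py <<'E'
import cv2, numpy as np
from scipy.spatial.transform import Rotation as R
def cam(eyes,name,s=None):
    c=eyes.camera_params(name); K=c["intrinsics"]; D=c["dist_coeffs"]
    if name=="wrist":
        T=np.eye(4);T[:3,:3]=R.from_quat(s["eef_rot"]).as_matrix();T[:3,3]=s["tool_pos"]
        W=T@c["T_tool_cam"]; 
    else:
        M=np.eye(4);M[:3,:3]=cv2.Rodrigues(c["rvec"])[0];M[:3,3]=c["tvec"]; W=np.linalg.inv(M)
    return K,D,W
def cloud(d,K,D,W):
    h,w=d.shape; u,v=np.meshgrid(np.arange(w),np.arange(h))
    n=cv2.undistortPoints(np.stack([u,v],-1).reshape(-1,1,2).astype(np.float64),K,D).reshape(h,w,2)
    P=np.dstack([n[...,0]*d,n[...,1]*d,d]); P=P@W[:3,:3].T+W[:3,3]; P[d==0]=np.nan; return P
def proj(X,K,D,W):
    M=np.linalg.inv(W); return cv2.projectPoints(np.asarray(X,float).reshape(-1,1,3),cv2.Rodrigues(M[:3,:3])[0],M[:3,3],K,D)[0].reshape(-1,2)
E
python3 - <<'E'
from plant import r, eyes
from h import *
img=cv2.imread("pics/top0.png"); d=np.load("top0.npy"); K,D,W=cam(eyes,"top"); P=cloud(d,K,D,W)
print("table z",np.nanmedian(P[300:330,220:260,2]))
hsv=cv2.cvtColor(img,cv2.COLOR_BGR2HSV)
def rep(n,x0,x1,y0,y1,zlo,zhi,m=None):
    Q=P[y0:y1,x0:x1]; k=(Q[...,2]>zlo)&(Q[...,2]<zhi)
    if m is not None: k&=m[y0:y1,x0:x1]
    q=Q[k]; 
    (c,sz,a)=cv2.minAreaRect(q[:,:2].astype(np.float32))
    print(n,len(q),"c",np.round(c,4),"sz",np.round(sz,3),"a",round(a,1),"z",np.round(np.percentile(q[:,2],[2,50,98]),3))
H=hsv[...,0];S=hsv[...,1]
blue=(H>100)&(H<130)&(S>120)
green=(H>45)&(H<90)&(S>80)
brown=(H<15)&(S>80)
rep("base",295,365,110,210,.02,.04)
rep("holder",395,465,135,225,.02,.04)
rep("div",185,230,150,230,.02,.1,blue)
rep("divpost",185,230,150,230,.068,.1,blue)
rep("green",400,465,140,180,.09,.13)
rep("greenall",400,465,140,180,.04,.13,green)
rep("brown",400,470,180,210,.09,.13)
rep("decoy",410,450,225,290,.05,.2)
for n,(x0,x1,y0,y1) in dict(a=(180,240,150,230),b=(295,365,110,210),c=(395,470,135,295)).items():
    cv2.imwrite(f"pics/crop_{n}.png",cv2.resize(img[y0:y1,x0:x1],None,fx=4,fy=4,interpolation=cv2.INTER_CUBIC)[:600])
cs=cv2.imread("pics/side0.png")[240:380,220:480]; cv2.imwrite("pics/crop_s.png",cv2.resize(cs,None,fx=3,fy=3,interpolation=cv2.INTER_CUBIC))
E
```

```text
table z 0.0005482268693889347
base 2266 c [ 0.5864 -0.0311] sz [0.086 0.189] a 70.3 z [0.024 0.029 0.033]
holder 1911 c [ 0.5344 -0.2781] sz [0.17  0.092] a 16.8 z [0.025 0.031 0.035]
div 784 c [0.5061 0.2783] sz [0.138 0.037] a 5.9 z [0.027 0.036 0.078]
divpost 188 c [0.5067 0.2782] sz [0.123 0.035] a 5.9 z [0.068 0.075 0.08 ]
green 198 c [ 0.5765 -0.2655] sz [0.013 0.081] a 17.4 z [0.094 0.111 0.115]
greenall 228 c [ 0.5764 -0.2654] sz [0.013 0.081] a 16.0 z [0.052 0.11  0.114]
brown 184 c [ 0.492  -0.2908] sz [0.012 0.081] a 16.8 z [0.099 0.111 0.115]
decoy 747 c [ 0.3421 -0.2663] sz [0.018 0.108] a 84.8 z [0.053 0.127 0.141]
```

View pics/crop_c.png

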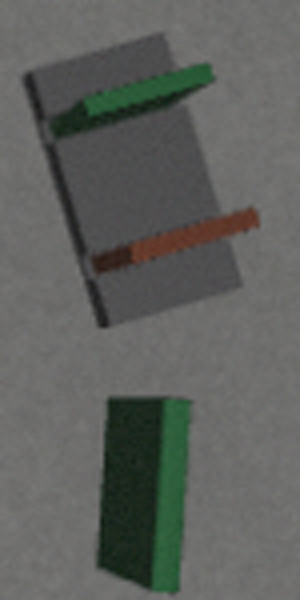

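View pics/crop_a.png

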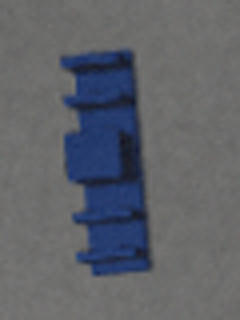

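View pics/crop_b.png

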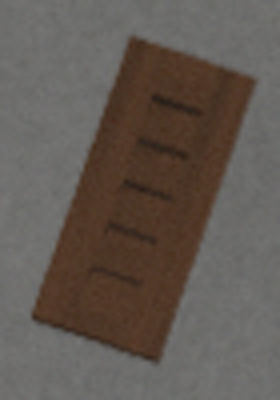

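The holder tile measures 13 × 81 mm with its top at 0.111 m (100 mm tall on a 10 mm floor), so it is the small green. The loose one at (431,258) is 18 × 108 × about 135 mm, so it is the decoy. The sizes of the base, holder and divider all match the description. Next I plan the approach to the divider.

```bash
cat >> h.py <<'E'
def plan(s,xyz,yaw):
    """tool-down; yaw = world heading of tool y (mod pi). prints turn (about tool x) and shift in tool axes AFTER the turn"""
    Rm=R.from_quat(s["eef_rot"]).as_matrix(); p=s["tool_pos"]
    cur=np.arctan2(Rm[1,1],Rm[0,1]); dy=(yaw-cur+np.pi/2)%np.pi-np.pi/2
    turn=-dy   # tool x is down
    R2=Rm@R.from_rotvec([turn,0,0]).as_matrix()
    sh=R2.T@(np.asarray(xyz)-p)*1000
    print("curyaw %.2f deg tilt x-axis %s turn %.4f (alt %.4f) shift_after %s q7 %.2f"%(np.degrees(cur),np.round(Rm[:,0],4),turn,turn-np.sign(turn)*np.pi,np.round(sh,1),s["q"][6]))
E
python3 - <<'E'
from plant import r,eyes
from h import *
s=r.get_state(); plan(s,[.506,.278,.40],np.radians(95.9))
E
```

```text
curyaw -68.92 deg tilt x-axis [-7.0e-04  1.4e-03 -1.0e+00] turn 0.2649 (alt -2.8767) shift_after [   5.  -827.4 -368.4] q7 -0.22
```

Request:
{"method": "carry_out", "body": {"targets": "1 0 0 0 0.09;1 0 0 0 0.09;1 0 0 0 0.085;1 0 -28.75 -22.7 0;1 0 -28.75 -22.7 0;1 0 -28.75 -22.7 0;1 0 -28.75 -22.7 0;1 0 -28.75 -22.7 0;1 0 -28.75 -22.7 0;1 0 -28.75 -22.7 0;1 0 -28.75 -22.7 0;1 0 -28.75 -22.7 0;1 0 -28.75 -22.7 0;1 0 -28.75 -22.7 0;1 0 -28.75 -22.7 0;1 0 -28.75 -22.7 0;1 0 -28.75 -22.7 0"}}

```text
clock: 1.52
tool_pos: [0.5001, -0.1485, 0.4045]
eef_rot: [-0.706, -0.036, 0.706, -0.036]
contact_force: [2.0, -0.5, 0.8]
opening: 0.998
```

Request:
{"method": "carry_out", "body": {"targets": "1 0 -35.4 -4.2 0;1 0 -35.4 -4.2 0;1 0 -35.4 -4.2 0;1 0 -35.4 -4.2 0;1 0 -35.4 -4.2 0;1 0 -35.4 -4.2 0;1 0 -35.4 -4.2 0;1 0 -35.4 -4.2 0;1 0 -35.4 -4.2 0;1 0 -35.4 -4.2 0;1 0 -35.4 -4.2 0;1 0 -35.4 -4.2 0;1 0 0 0 0;1 0 0 0 0"}}

```text
clock: 2.68
tool_pos: [0.5052, 0.2801, 0.4041]
eef_rot: [-0.706, -0.038, 0.706, -0.038]
contact_force: [0.5, -1.1, 0.0]
opening: 0.997
```

```bash
python3 - <<'E'
from plant import r,eyes
from h import *
s=r.get_state(); plan(s,[.506,.278,.40],np.radians(95.9)); print(s["clock"],s["tool_pos"],s["q"])
p,d=eyes.snapshot("wrist"); cv2.imwrite("pics/w1.png",p); np.save("w1.npy",d)
K,D,W=cam(eyes,"wrist",s); P=cloud(d,K,D,W)
hsv=cv2.cvtColor(p,cv2.COLOR_BGR2HSV);H=hsv[...,0];S=hsv[...,1]
b=(H>100)&(H<130)&(S>120)&(P[...,0]>.4)&(P[...,0]<.6)&(P[...,1]>.2)&(P[...,1]<.36)
for lo,hi in((.02,.1),(.025,.035),(.06,.069),(.071,.08)):
    q=P[b&(P[...,2]>lo)&(P[...,2]<hi)]
    if len(q)<10: continue
    c,sz,a=cv2.minAreaRect(q[:,:2].astype(np.float32)); print(lo,len(q),np.round(c,4),np.round(sz,4),round(a,1),np.round(np.median(q[:,2]),4))
k=~b&(P[...,2]<.015); print("table",np.nanmedian(P[k][:,2]))
E
```

```text
curyaw -83.82 deg tilt x-axis [-1.e-03  6.e-04 -1.e+00] turn 0.0049 (alt -3.1367) shift_after [ 4.1  2.2 -0.6] q7 -2.05
2.6833 [0.50518007 0.28010042 0.40407956] [-0.58238505  0.62280393 -0.0056997   1.71907777  0.00310754  0.80020451
 -2.0521475 ]
0.02 4042 [0.5096 0.2817] [0.1317 0.035 ] 5.6 0.0628
0.025 1758 [0.5123 0.2819] [0.1263 0.0348] 5.6 0.0296
0.06 931 [0.5064 0.2814] [0.1255 0.0348] 5.8 0.0645
0.071 1127 [0.5067 0.2814] [0.0296 0.0328] 6.5 0.0744
table -0.00040773999629017954
```

View pics/w1.png

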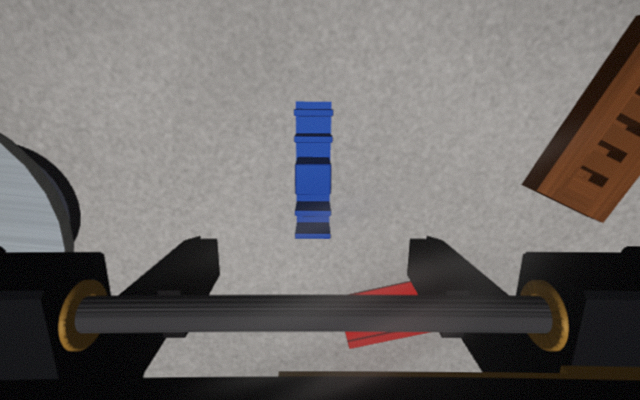

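Wrist view: the divider is centred at (313,170) with its post at (313,179), the base is at the right edge and the red decoy is below. The wrist camera puts the post at (0.5066, 0.2814), yaw 5.8°, height 74.4 mm, as it should be. Descending and gripping the post across its 34 mm side.

Request:
{"method": "carry_out", "body": {"targets": "1 32 -1 -1 0.004;1 32 0 0 0;1 32 0 0 0;1 32 0 0 0;1 32 0 0 0;0.7 25 0 0 0;0.6 14 0 0 0;0.5 5 0 0 0;0.5 0 0 0 0;0.5 0 0 0 0", "force": 25}}

```text
clock: 3.57
tool_pos: [0.5076, 0.2776, 0.2014]
eef_rot: [0.707, 0.034, -0.706, 0.035]
contact_force: [-0.3, 0.7, -0.8]
opening: 0.644
```

Request:
{"method": "carry_out", "body": {"targets": "0.4 0 0 0 0;0.3 0 0 0 0;0.2 0 0 0 0;0.2 0 0 0 0;0.2 0 0 0 0;0.2 0 0 0 0"}}

```text
clock: 4.07
tool_pos: [0.5074, 0.2791, 0.2017]
eef_rot: [0.707, 0.035, -0.706, 0.035]
contact_force: [-1.4, -0.1, 6.7]
opening: 0.383
```

Gripped at a 33.7 mm opening, which matches the 34 mm post. Lifting to z ≈ 0.40, then turning and moving to a vantage beside the base.

Request:
{"method": "carry_out", "body": {"targets": "0.2 -8 0 0 0;0.2 -20 0 0 0;0.2 -30 0 0 0;0.2 -30 0 0 0;0.2 -30 0 0 0;0.2 -30 0 0 0;0.2 -25 10 0 0;0.2 -15 28 4 0;0.2 -10 30 4 0;0.2 0 34 4 0;0.2 0 34 4 0;0.2 0 34 4 0;0.2 0 34 4 0;0.2 0 34 4 0;0.2 0 34 4 0;0.2 0 34 7 0"}}

```text
clock: 5.4
tool_pos: [0.4978, -0.0315, 0.3987]
eef_rot: [-0.706, -0.035, 0.706, -0.035]
contact_force: [1.2, -0.5, -2.8]
opening: 0.386
```

Request:
{"method": "carry_out", "body": {"targets": "0.2 0 0 0 0.112;0.2 0 0 0 0.112;0.2 0 0 0 0.112;0.2 0 0 0 0.111;0.2 0 0 0 0;0.2 0 0 0 0;0.2 0 0 0 0"}}

```text
clock: 5.98
tool_pos: [0.4981, -0.0297, 0.3987]
eef_rot: [-0.696, 0.122, 0.697, 0.121]
contact_force: [-0.2, -0.1, -2.7]
opening: 0.387
```

```bash
python3 - <<'E'
from plant import r,eyes
from h import *
s=r.get_state(); plan(s,[.5864,-.0311,.40],np.radians(70.3)); print(s["clock"],s["tool_pos"],s["contact_force"],s["opening"])
for n in ("wrist","side"):
    s=r.get_state(); p,d=eyes.snapshot(n); cv2.imwrite(f"pics/{n}2.png",p); np.save(f"{n}2.npy",d)
    np.save(f"pose_{n}2.npy",np.r_[s["tool_pos"],s["eef_rot"]])
E
```

```text
curyaw -109.78 deg tilt x-axis [-7.e-04 -1.e-04 -1.e+00] turn -0.0014 (alt 3.1402) shift_after [ -1.4 -28.4 -83.7] q7 -1.88
5.9833 [ 0.49805723 -0.02965245  0.39869917] [-0.19519677 -0.11052932 -2.67356535] 0.386520595596876
```

View pics/wrist2.png

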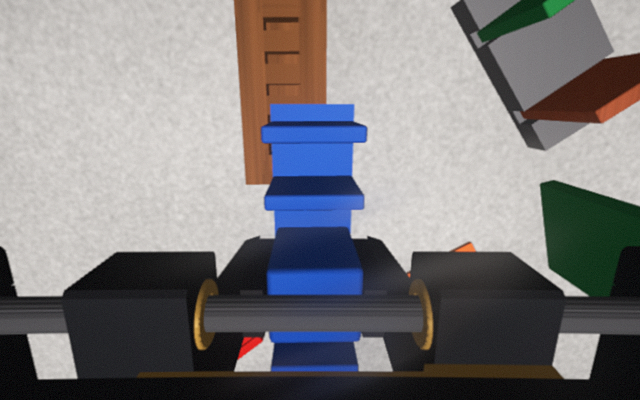

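View pics/side2.png

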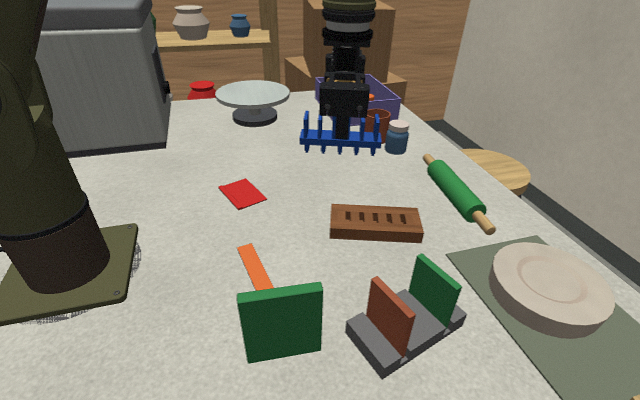

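Side view: the divider hangs level in the gripper at (342,137), above and beyond the base at (376,222). In the wrist view the held divider hides part of the base, so I'm stepping sideways to see all of it.

Request:
{"method": "carry_out", "body": {"targets": "0.2 0 32 -10 0;0.2 0 32 -10 0;0.2 0 31 -10 0;0.2 0 0 0 0;0.2 0 0 0 0;0.2 0 0 0 0"}}

```text
clock: 6.58
tool_pos: [0.4941, -0.129, 0.3986]
eef_rot: [-0.696, 0.122, 0.697, 0.123]
contact_force: [0.0, 0.6, -3.6]
opening: 0.381
```

```bash
python3 - <<'E'
from plant import r,eyes
from h import *
s=r.get_state(); p,d=eyes.snapshot("wrist"); cv2.imwrite("pics/wrist3.png",p); np.save("wrist3.npy",d)
np.save("pose_wrist3.npy",np.r_[s["tool_pos"],s["eef_rot"]]); print(s["clock"],s["tool_pos"])
K,D,W=cam(eyes,"wrist",s); P=cloud(d,K,D,W)
k=(P[...,2]>.02)&(P[...,2]<.036)&(abs(P[...,0]-.586)<.14)&(abs(P[...,1]+.031)<.14)
q=P[k]; c,sz,a=cv2.minAreaRect(q[:,:2].astype(np.float32)); print(len(q),c,sz,a,np.median(q[:,2]))
# slots: deep/dark inside base
E
```

```text
6.5833 [ 0.49409159 -0.12895072  0.3986331 ]
15628 (0.5859529376029968, -0.028889715671539307) (0.08639238774776459, 0.19094738364219666) 70.41828155517578 0.027487087131374266
```

View pics/wrist3.png

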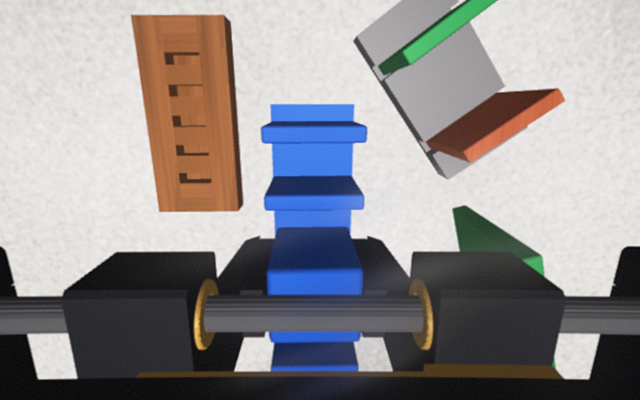

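```bash
cat > fit.py <<'E'
from plant import r,eyes
from h import *
from scipy.optimize import minimize
po=np.load("pose_wrist3.npy"); s=dict(tool_pos=po[:3],eef_rot=po[3:])
p=cv2.imread("pics/wrist3.png"); d=np.load("wrist3.npy"); K,D,W=cam(eyes,"wrist",s); P=cloud(d,K,D,W)
g=cv2.GaussianBlur(cv2.cvtColor(p,cv2.COLOR_BGR2GRAY).astype(np.float32),(0,0),1.2)
gx=cv2.Sobel(g,cv2.CV_32F,1,0);gy=cv2.Sobel(g,cv2.CV_32F,0,1);G=np.hypot(gx,gy); G=np.minimum(G,60)
def rect(cx,cy,a,b,n=30):
    t=np.linspace(-1,1,n); return np.vstack([np.c_[cx+a*t,cy-b+0*t],np.c_[cx+a*t,cy+b+0*t],np.c_[cx-a+0*t,cy+b*t],np.c_[cx+a+0*t,cy+b*t]])
pts=np.vstack([rect(0,0,95,42.5,80)]+[rect(x,0,5.5,16.5,20) for x in(-58,-29,0,29,58)])/1000
def world(v):
    c,s_=np.cos(v[2]),np.sin(v[2]); return np.c_[v[0]+c*pts[:,0]-s_*pts[:,1],v[1]+s_*pts[:,0]+c*pts[:,1],np.full(len(pts),.028)]
def cost(v):
    u=proj(world(v),K,D,W).astype(np.float32); return -cv2.remap(G,u[:,0].reshape(-1,1),u[:,1].reshape(-1,1),cv2.INTER_LINEAR).mean()
best=min((minimize(cost,[.586+a,-.029+b,np.radians(-19.6+t)],method="Nelder-Mead",options=dict(initial_simplex=[[.586+a,-.029+b,np.radians(-19.6+t)],[.589+a,-.029+b,np.radians(-19.6+t)],[.586+a,-.026+b,np.radians(-19.6+t)],[.586+a,-.029+b,np.radians(-18.6+t)]])) for a in(-.003,0,.003) for b in(-.003,0,.003) for t in(-1,0,1)),key=lambda m:m.fun)
print("base",best.x[:2],np.degrees(best.x[2]),best.fun)
o=p.copy()
for u in proj(world(best.x),K,D,W): cv2.circle(o,tuple(int(round(x)) for x in u),0,(0,255,0),-1)
cv2.imwrite("pics/fit.png",cv2.resize(o[0:230,110:260],None,fx=2.6,fy=2.6,interpolation=cv2.INTER_NEAREST))
k=(P[...,2]>.023)&(P[...,2]<.036)&(abs(P[...,0]-.586)<.14)&(abs(P[...,1]+.031)<.14)
print(cv2.minAreaRect(P[k][:,:2].astype(np.float32)))
# divider in tool frame
Rm=R.from_quat(po[3:]).as_matrix(); T=(P-po[:3])@Rm
hsv=cv2.cvtColor(p,cv2.COLOR_BGR2HSV); b=(hsv[...,0]>100)&(hsv[...,0]<130)&(hsv[...,1]>120)&(d<.5)
x=T[b][:,0]; h,e=np.histogram(x,bins=np.arange(.1,.22,.003)); print([(round(float(a),3),int(c)) for a,c in zip(e,h) if c>100])
np.save("T3.npy",T); np.save("b3.npy",b)
for row in range(98,300,6):
    kk=b[row]; 
    if kk.sum()>10: t=T[row][kk]; print(row,np.round([np.median(t[:,0]),t[:,1].min(),t[:,1].max(),np.median(t[:,2])],4))
E
python3 fit.py
```

```text
base [ 0.58547478 -0.028655  ] -19.711311250664338 -51.09205627441406
((0.585917592048645, -0.028886623680591583), (0.08625075221061707, 0.19093990325927734), 70.48119354248047)
[(0.124, 1419), (0.127, 2279), (0.13, 343), (0.133, 466), (0.136, 4329), (0.139, 890), (0.142, 929), (0.145, 767), (0.148, 762), (0.151, 472), (0.154, 325), (0.157, 384), (0.16, 293), (0.163, 288), (0.166, 332), (0.169, 2449), (0.172, 2882)]
110 [nan nan nan nan]
116 [ 0.172  -0.0185  0.0165 -0.0636]
122 [ 0.1586 -0.0171  0.0153 -0.0617]
128 [ 0.1369 -0.0176  0.017  -0.0608]
134 [ 0.1372 -0.0178  0.0171 -0.0588]
140 [ 0.1373 -0.0178  0.0173 -0.0568]
146 [ 0.1721 -0.0186  0.0168 -0.0507]
152 [nan nan nan nan]
158 [ 0.1719 -0.0182  0.0166 -0.0454]
164 [ 0.172  -0.0184  0.0165 -0.0427]
170 [ 0.1722 -0.0185  0.0168 -0.0399]
176 [ 0.1695 -0.0185  0.016  -0.0377]
182 [nan nan nan nan]
188 [ 0.1468 -0.0173  0.0162 -0.0378]
194 [ 0.138  -0.0173  0.0168 -0.0377]
200 [ 0.1373 -0.0176  0.017  -0.0357]
206 [ 0.1372 -0.0176  0.017  -0.0335]
212 [ 0.1721 -0.0182  0.0169 -0.0201]
218 [ 0.1721 -0.0182  0.0165 -0.0171]
224 [nan nan nan nan]
230 [nan nan nan nan]
236 [nan nan nan nan]
242 [ 0.1513 -0.0169  0.0158 -0.0137]
248 [ 0.1451 -0.0166  0.0163 -0.0138]
254 [ 0.1396 -0.0168  0.0163 -0.0138]
260 [ 0.1345 -0.0179  0.0165 -0.0137]
266 [ 0.1295 -0.0168  0.0164 -0.0139]
272 [ 0.1274 -0.0186  0.0169 -0.0126]
278 [ 0.1272 -0.0169  0.018  -0.0104]
284 [ 0.127  -0.0786  0.0168 -0.0082]
290 [nan nan nan nan]
```

View pics/fit.png

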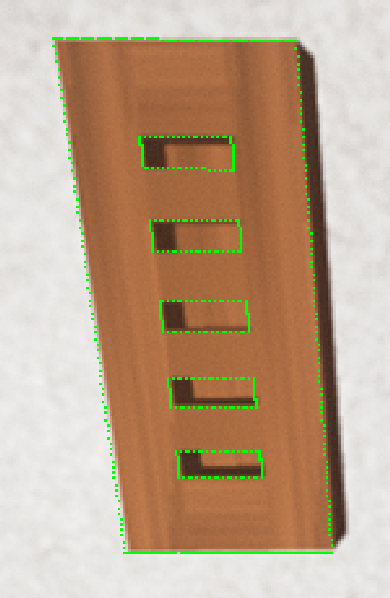

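The model overlay fits the base edges and all five slots: base at (0.5855, −0.0287), −19.7°. In the hand, the divider is level and its centre sits at tool z +1.2 mm, y −0.5 mm. The target TCP is therefore (0.5865, −0.0296), seated at z ≈ 0.2117.

```bash
python3 - <<'E'
from plant import r,eyes
from h import *
plan(r.get_state(),[.5865,-.0296,.26],np.radians(70.29))
E
```

```text
curyaw -109.83 deg tilt x-axis [-2.0e-04  1.1e-03 -1.0e+00] turn -0.0021 (alt 3.1395) shift_after [ 138.7 -123.8  -53.7] q7 -1.70
```

Request:
{"method": "carry_out", "body": {"targets": "0.2 0 -31 -13.4 -0.002;0.2 0 -31 -13.4 0;0.2 0 -31 -13.4 0;0.2 0 -30.8 -13.5 0;0.2 30 0 0 0;0.2 30 0 0 0;0.2 30 0 0 0;0.2 25 0 0 0;0.2 15 0 0 0;0.2 8 0 0 0;0.2 0 0 0 0;0.2 0 0 0 0;0.2 0 0 0 0"}}

```text
clock: 7.72
tool_pos: [0.5874, -0.0306, 0.262]
eef_rot: [0.697, -0.121, -0.696, -0.122]
contact_force: [0.1, -0.3, -2.9]
opening: 0.389
```

```bash
python3 - <<'E'
from plant import r,eyes
from h import *
s=r.get_state();plan(s,[.5865,-.0296,.24],np.radians(70.29));print(s["clock"],s["tool_pos"])
p,d=eyes.snapshot("side"); cv2.imwrite("pics/side4.png",cv2.resize(p[120:260,280:480],None,fx=4,fy=4,interpolation=cv2.INTER_CUBIC))
p,d=eyes.snapshot("wrist"); cv2.imwrite("pics/wrist4.png",p)
E
```

```text
curyaw -109.79 deg tilt x-axis [ 2.5e-03  1.0e-04 -1.0e+00] turn -0.0014 (alt 3.1402) shift_after [22.  -0.6  1.2] q7 -1.86
7.7167 [ 0.58736644 -0.03061104  0.26195893]
```

View pics/side4.png

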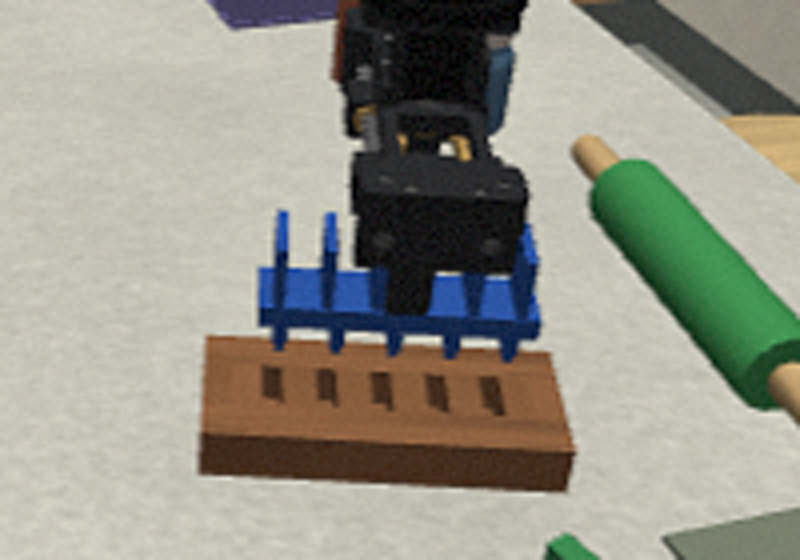

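View pics/wrist4.png

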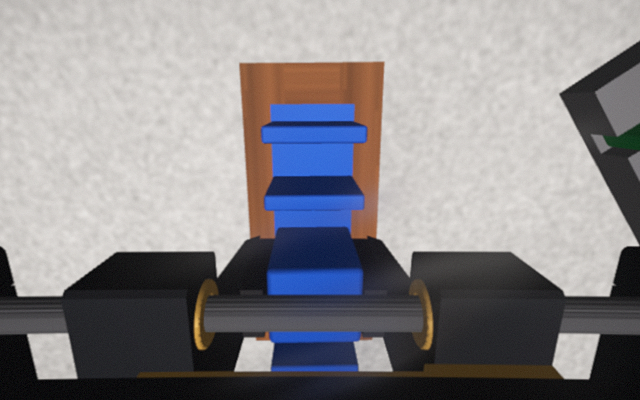

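```bash
python3 - <<'E'
from plant import r,eyes
from h import *
L=[r.get_state()["tool_pos"] for _ in range(3)]; print(np.round(L,4))
s=r.get_state(); p,d=eyes.snapshot("wrist"); K,D,W=cam(eyes,"wrist",s)
c=eyes.camera_params("wrist"); T=cloud(d,K,D,np.asarray(c["T_tool_cam"]))
# image-edge approach: far edge row along columns, side edges along rows; ray-intersect with plane tool x = const
X=s["tool_pos"][2]-.028
Tm=np.asarray(c["T_tool_cam"])
def hit(u,v,X):
    n=cv2.undistortPoints(np.array([[[u,v]]],float),K,D)[0,0]; ray=Tm[:3,:3]@[n[0],n[1],1]; o=Tm[:3,3]; return o+ray*(X-o[0])/ray[0]
g=cv2.GaussianBlur(p.astype(np.float32),(0,0),.8); ch=g[...,0] # blue: table bright, wood dark
def sub(arr,i0,sgn):
    dd=sgn*np.diff(arr); i=int(np.argmax(dd)); 
    a,b,cc=dd[max(i-1,0)],dd[i],dd[min(i+1,len(dd)-1)]; return i0+i+.5+.5*(a-cc)/(a-2*b+cc)
far=[hit(u,sub(ch[50:80,u],50,-1),X) for u in range(255,370,5)]
print("far edge z",np.round(np.polyfit([f[1] for f in far],[f[2]*1000 for f in far],1),3))
lf=[hit(sub(ch[v,225:262],225,-1),v,X) for v in range(75,225,6)]
rt=[hit(sub(ch[v,366:400],366,1),v,X) for v in range(75,225,6)]
print("L",np.round(np.polyfit([f[2] for f in lf],[f[1]*1000 for f in lf],1),3),"R",np.round(np.polyfit([f[2] for f in rt],[f[1]*1000 for f in rt],1),3),X)
E
```

```text
[[ 0.5873 -0.031   0.2621]
 [ 0.5873 -0.031   0.2621]
 [ 0.5873 -0.031   0.2621]]
far edge z [ -9.01 -92.  ]
L [  8.409 -43.079] R [ 8.178 41.417] 0.23406362320400667
```

From this view the base centre sits at tool z +3.0, y −0.8 mm, and the divider at +1.2, −0.5 mm. Their yaw agrees within 0.1°. Correcting z by +1.7 mm and lowering gently.

Request:
{"method": "carry_out", "body": {"targets": "0.2 6 -0.3 1.7 0;0.2 8 0 0 0;0.2 6 0 0 0;0.2 3 0 0 0;0.2 0 0 0 0;0.2 0 0 0 0"}}

```text
clock: 8.37
tool_pos: [0.5851, -0.0303, 0.2373]
eef_rot: [-0.696, 0.122, 0.697, 0.122]
contact_force: [0.4, 0.6, -3.0]
opening: 0.386
```

```bash
python3 - <<'E'
from plant import r,eyes
from h import *
s=r.get_state();plan(s,[.5865,-.0296,.212],np.radians(70.29));print(s["clock"],s["tool_pos"])
p,d=eyes.snapshot("side"); cv2.imwrite("pics/side5.png",cv2.resize(p[150:260,300:450],None,fx=5,fy=5,interpolation=cv2.INTER_CUBIC))
E
```

```text
curyaw -109.84 deg tilt x-axis [-7.e-04 -1.e-04 -1.e+00] turn -0.0023 (alt 3.1393) shift_after [25.3 -1.1 -1.1] q7 -1.86
8.3667 [ 0.58513913 -0.03030751  0.23726408]
```

View pics/side5.png

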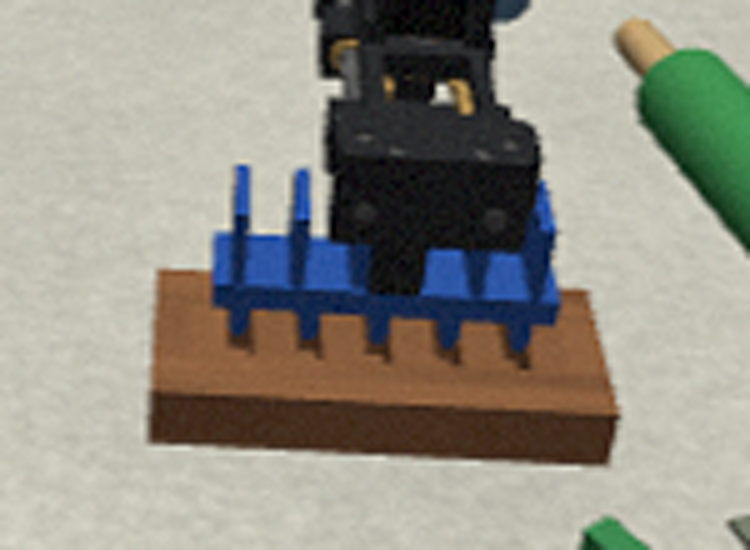

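```bash
cat > rel.py <<'E'
from plant import r,eyes
from h import *
s=r.get_state(); p,d=eyes.snapshot("wrist"); K,D,W=cam(eyes,"wrist",s); cv2.imwrite("pics/rel_%d.png"%(s["clock"]*100),p)
c=eyes.camera_params("wrist"); X=s["tool_pos"][2]-.028; Tm=np.asarray(c["T_tool_cam"])
def hit(u,v,X):
    n=cv2.undistortPoints(np.array([[[u,v]]],float),K,D)[0,0]; ray=Tm[:3,:3]@[n[0],n[1],1]; o=Tm[:3,3]; return o+ray*(X-o[0])/ray[0]
ch=cv2.GaussianBlur(p.astype(np.float32),(0,0),.8)[...,0]
def sub(arr,i0,sgn):
    dd=sgn*np.diff(arr); i=int(np.clip(np.argmax(dd),1,len(dd)-2)); a,b,cc=dd[i-1],dd[i],dd[i+1]; return i0+i+.5+.5*(a-cc)/(a-2*b+cc)
far=[hit(u,sub(ch[35:85,u],35,-1),X) for u in range(255,370,5)]
lf=[hit(sub(ch[v,215:262],215,-1),v,X) for v in range(80,225,6)]
rt=[hit(sub(ch[v,362:410],362,1),v,X) for v in range(80,225,6)]
F=np.polyfit([f[1] for f in far],[f[2]*1000 for f in far],1);L=np.polyfit([f[2] for f in lf],[f[1]*1000 for f in lf],1);Rr=np.polyfit([f[2] for f in rt],[f[1]*1000 for f in rt],1)
print(s["tool_pos"],"base centre in tool: z %.2f y %.2f slopes %.1f %.1f %.1f width %.1f"%(F[1]+95,(L[1]+Rr[1])/2,F[0],L[0],Rr[0],Rr[1]-L[1]))
E
python3 rel.py
```

```text
[ 0.58529092 -0.0302894   0.2375717 ] base centre in tool: z 0.25 y -1.12 slopes -8.6 9.2 8.6 width 84.5
```

Request:
{"method": "carry_out", "body": {"targets": "0.2 0 -0.7 -1 -0.002;0.2 0 0 0 0;0.2 0 0 0 0;0.2 0 0 0 0"}}

```text
clock: 8.8
tool_pos: [0.5865, -0.0299, 0.2379]
eef_rot: [0.697, -0.121, -0.697, -0.121]
contact_force: [0.3, -0.0, -3.4]
opening: 0.382
```

```bash
python3 rel.py
```

```text
[ 0.58647292 -0.02990973  0.23786398] base centre in tool: z 1.32 y -0.32 slopes -7.6 7.1 6.2 width 84.5
```

Aligned within about 0.2 mm. Lowering slowly into the slots.

Request:
{"method": "carry_out", "body": {"targets": "0.2 3 0 0 0;0.2 3 0 0 0;0.2 3 0 0 0;0.2 3 0 0 0;0.2 2 0 0 0;0.2 0 0 0 0;0.2 0 0 0 0"}}

```text
clock: 9.43
tool_pos: [0.5863, -0.0299, 0.2235]
eef_rot: [-0.697, 0.121, 0.697, 0.121]
contact_force: [1.2, 0.4, -3.3]
opening: 0.384
```

Teeth are about 6 mm in with no contact force. Continuing.

Request:
{"method": "carry_out", "body": {"targets": "0.2 2.5 0 0 0;0.2 2.5 0 0 0;0.2 2 0 0 0;0.2 1.5 0 0 0;0.2 1 0 0 0;0.2 0 0 0 0;0.2 0 0 0 0"}}

```text
clock: 10.02
tool_pos: [0.5864, -0.0299, 0.2142]
eef_rot: [-0.697, 0.121, 0.697, 0.121]
contact_force: [-0.3, 0.2, -3.5]
opening: 0.385
```

Request:
{"method": "carry_out", "body": {"targets": "0.2 1 0 0 0;0.2 1 0 0 0;0.2 1 0 0 0;0.2 0.5 0 0 0;0.2 0 0 0 0;0.2 0 0 0 0"}}

```text
clock: 10.52
tool_pos: [0.5865, -0.0298, 0.2117]
eef_rot: [0.697, -0.121, -0.696, -0.121]
contact_force: [-0.9, 0.3, 6.3]
opening: 0.383
```

The base carries the divider at the expected z of 0.2117, so it is seated. Opening and retreating straight up.

Request:
{"method": "carry_out", "body": {"targets": "0.5 0 0 0 0;0.6 0 0 0 0;0.75 0 0 0 0;0.9 0 0 0 0;0.9 0 0 0 0;0.9 0 0 0 0;0.9 -10 0 0 0;0.9 -30 0 0 0;0.9 -35 0 0 0;0.9 -35 0 0 0;0.9 -35 0 0 0;0.9 -30 0 0 0;0.9 -15 0 0 0;0.9 0 0 0 0;0.9 0 0 0 0"}}

```text
clock: 11.77
tool_pos: [0.5863, -0.0299, 0.4017]
eef_rot: [0.697, -0.121, -0.696, -0.121]
contact_force: [-0.2, 0.2, -0.1]
opening: 0.9
```

```bash
cat > divfit.py <<'E'
from plant import r,eyes
from h import *
s=r.get_state(); print(s["clock"],s["tool_pos"],s["q"][6])
p,d=eyes.snapshot("side"); cv2.imwrite("pics/side6.png",cv2.resize(p[150:260,300:450],None,fx=5,fy=5,interpolation=cv2.INTER_CUBIC))
s=r.get_state(); p,d=eyes.snapshot("wrist"); cv2.imwrite("pics/wrist6.png",p)
K,D,W=cam(eyes,"wrist",s); P=cloud(d,K,D,W)
hsv=cv2.cvtColor(p,cv2.COLOR_BGR2HSV);b=(hsv[...,0]>100)&(hsv[...,0]<130)&(hsv[...,1]>120)&(abs(P[...,0]-.586)<.12)&(abs(P[...,1]+.03)<.12)
for lo,hi in((.034,.046),(.07,.079),(.081,.09)):
    q=P[b&(P[...,2]>lo)&(P[...,2]<hi)]
    if len(q)<10: continue
    c,sz,a=cv2.minAreaRect(q[:,:2].astype(np.float32)); print(lo,len(q),np.round(c,4),np.round(sz,4),round(a,1),np.round(np.median(q[:,2]),4))
cth=np.radians(-19.7);q=P[b&(P[...,2]>.037)&(P[...,2]<.043)]; t=(q[:,:2]-[.586,-.029])@[np.cos(cth),np.sin(cth)]
for a in range(-70,70,20):
    k=(t*1000>a)&(t*1000<a+20); print(a+10,k.sum(),np.round(np.median(q[k][:,2]),4) if k.any() else 0)
plan(s,[.5775,-.265,.40],np.radians(17))
E
python3 divfit.py
```

```text
11.7667 [ 0.5862822  -0.02993098  0.40171778] -1.8729025337152387
0.034 1875 [ 0.5909 -0.0308] [0.0352 0.1265] 70.5 0.0396
0.07 1028 [ 0.5854 -0.0287] [0.0352 0.125 ] 70.5 0.0744
0.081 1210 [ 0.5859 -0.0288] [0.0328 0.0301] 69.2 0.0845
-60 197 0.0398
-40 138 0.0398
-20 67 0.0393
0 0 0
20 541 0.0396
40 443 0.0396
60 437 0.0396
curyaw -109.71 deg tilt x-axis [-0.001  0.    -1.   ] turn 0.9300 (alt -2.2116) shift_after [   0.4   76.8 -222.4] q7 -1.87
```

View pics/side6.png

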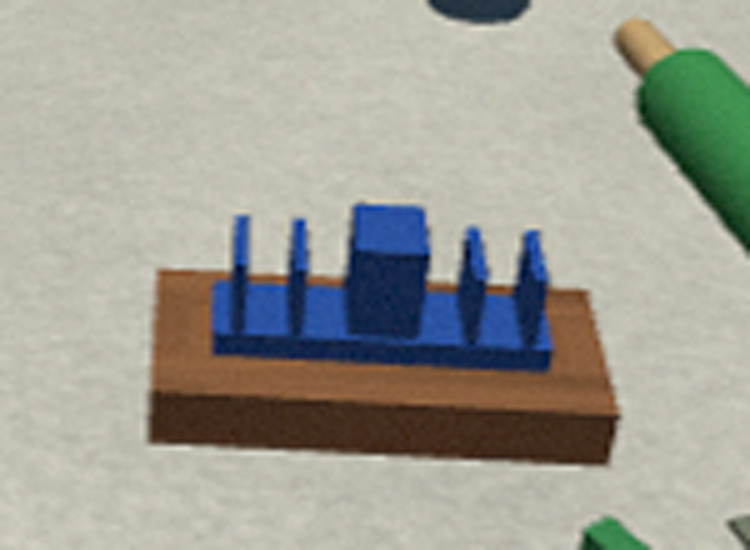

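View pics/wrist6.png

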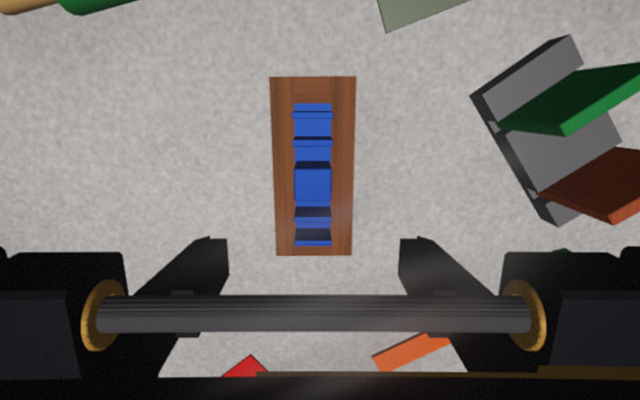

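Seated: the bar top reads 39.6–39.8 mm along its whole length (expected 40). The side view shows no gap, with all five teeth hidden in their slots. Divider centre is (0.5857, −0.0288), yaw −19.6°. Turning the other way, to spare joint 7, and moving above the green tile.

Request:
{"method": "carry_out", "body": {"targets": "0.9 0 0 0 -0.123;0.9 0 0 0 -0.123;0.9 0 0 0 -0.123;0.9 0 0 0 -0.123;0.9 0 0 0 -0.123;0.9 0 0 0 -0.123;0.9 0 0 0 -0.123;0.9 0 0 0 -0.123;0.9 0 0 0 -0.123;0.9 0 0 0 -0.123;0.9 0 0 0 -0.123;0.9 0 0 0 -0.123;0.9 0 0 0 -0.123;0.9 0 0 0 -0.123;0.9 0 0 0 -0.123;0.9 0 0 0 -0.123;0.9 0 0 0 -0.123;0.9 0 0 0 -0.12"}}

```text
clock: 13.37
tool_pos: [0.5859, -0.03, 0.3988]
eef_rot: [0.418, 0.571, -0.42, 0.568]
contact_force: [0.8, 0.7, 0.3]
opening: 0.899
```

Request:
{"method": "carry_out", "body": {"targets": "0.7 0 -11 31.7 0;0.7 0 -11 31.7 0;0.7 0 -11 31.7 0;0.7 0 -11 31.7 0;0.7 0 -11 31.7 0;0.7 0 -11 31.7 0;0.7 0 -11 31.7 0;0.7 0 0 0 0;0.7 0 0 0 0;0.7 0 0 0 0"}}

```text
clock: 14.2
tool_pos: [0.5773, -0.2638, 0.3992]
eef_rot: [0.421, 0.57, -0.42, 0.567]
contact_force: [0.6, 0.3, -0.6]
opening: 0.699
```

```bash
cat > tile.py <<'E'
from plant import r,eyes
from h import *
s=r.get_state(); print(s["clock"],s["tool_pos"],s["q"][6],s["contact_force"])
p,d=eyes.snapshot("wrist"); cv2.imwrite("pics/wrist7.png",p)
K,D,W=cam(eyes,"wrist",s); P=cloud(d,K,D,W)
for n,c0 in(("green",(.577,-.265)),("brown",(.491,-.291))):
    q=P[(P[...,2]>.104)&(P[...,2]<.118)&(np.hypot(P[...,0]-c0[0],P[...,1]-c0[1])<.06)]
    q=q[abs((q[:,:2]-c0)@[np.cos(.293),np.sin(.293)])<.03]
    if len(q)<10: print(n,len(q)); continue
    c,sz,a=cv2.minAreaRect(q[:,:2].astype(np.float32)); print(n,len(q),np.round(c,4),np.round(sz,4),round(a,1),np.median(q[:,2]))
    if n=="green": plan(s,[*c,.232],np.radians(a if sz[0]<sz[1] else a-90))
E
python3 tile.py
```

```text
14.2 [ 0.57725362 -0.26377218  0.39920824] 0.2540593998126247 [ 0.55886628  0.33985741 -0.64910161]
green 1387 [ 0.5772 -0.264 ] [0.0119 0.0792] 16.3 0.1094400857447696
curyaw 17.00 deg tilt x-axis [-0.0021  0.0026 -1.    ] turn 0.0115 (alt -3.1301) shift_after [1.672e+02 1.000e-01 8.000e-01] q7 0.25
brown 1531 [ 0.4906 -0.2896] [0.0122 0.0799] 16.2 0.10934889352746213
```

View pics/wrist7.png

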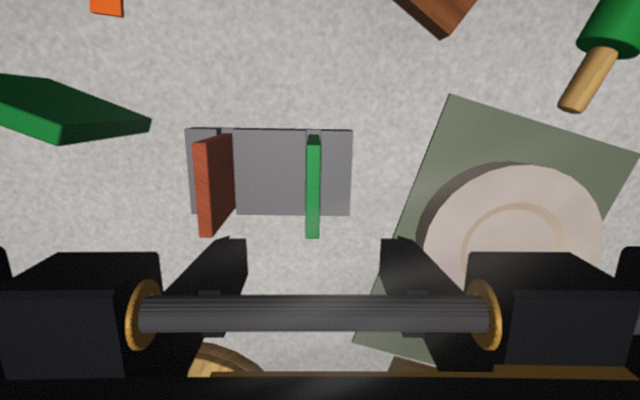

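Wrist view: the green tile is between the jaws at (313,188), 11.9 × 79.2 mm with its top at 0.109 m. The brown tile at (212,185) is well clear and the big green one is at (70,110). Descending to grip 25 mm below the tile's top.

Request:
{"method": "carry_out", "body": {"targets": "0.7 30 0 0.8 0.0115;0.7 30 0 0 0;0.7 30 0 0 0;0.6 30 0 0 0;0.6 25 0 0 0;0.5 14 0 0 0;0.5 6 0 0 0;0.5 2 0 0 0;0.5 0 0 0 0;0.4 0 0 0 0;0.35 0 0 0 0;0.3 0 0 0 0", "force": 20}}

```text
clock: 15.25
tool_pos: [0.5781, -0.2656, 0.235]
eef_rot: [0.424, 0.565, -0.424, 0.567]
contact_force: [0.1, 0.2, 0.6]
opening: 0.309
```

Request:
{"method": "carry_out", "body": {"targets": "0.2 0 0 0 0;0.1 0 0 0 0;0.05 0 0 0 0;0.05 0 0 0 0;0.05 0 0 0 0;0.05 0 0 0 0"}}

```text
clock: 15.75
tool_pos: [0.5779, -0.2655, 0.2341]
eef_rot: [0.424, 0.566, -0.424, 0.566]
contact_force: [-1.3, -0.9, 4.1]
opening: 0.135
```

Gripped at 11.9 mm. Lifting straight up.

Request:
{"method": "carry_out", "body": {"targets": "0.05 -4 0 0 0;0.05 -8 0 0 0;0.05 -15 0 0 0;0.05 -25 0 0 0;0.05 -30 0 0 0;0.05 -30 0 0 0;0.05 -30 0 0 0;0.05 -18 0 0 0;0.05 -6 0 0 0;0.05 0 0 0 0;0.05 0 0 0 0"}}

```text
clock: 16.67
tool_pos: [0.5772, -0.2654, 0.3988]
eef_rot: [0.424, 0.566, -0.424, 0.565]
contact_force: [-0.8, 0.6, -2.5]
opening: 0.128
```

```bash
python3 - <<'E'
from plant import r,eyes
from h import *
s=r.get_state(); print(s["clock"],s["tool_pos"],s["q"][6],s["contact_force"],s["opening"])
p,d=eyes.snapshot("wrist"); cv2.imwrite("pics/wrist8.png",p)
K,D,W=cam(eyes,"wrist",s); T=cloud(d,K,D,np.asarray(eyes.camera_params("wrist")["T_tool_cam"]))
hsv=cv2.cvtColor(p,cv2.COLOR_BGR2HSV);g=(hsv[...,0]>40)&(hsv[...,0]<90)&(hsv[...,1]>80)&(d<.3)&(abs(T[...,1])<.03)
for row in range(60,400,8):
    t=T[row][g[row]]
    if len(t)>4: print(row,len(t),np.round([t[:,0].min(),np.median(t[:,0]),t[:,1].min(),t[:,1].max(),np.median(t[:,2])],4))
p,d=eyes.snapshot("side"); cv2.imwrite("pics/side8.png",p)
c=np.radians(-19.6); 
for b in (-48,-24,24,48):
    print(b); plan(s,[.5857+b/1000*np.cos(c),-.0288+b/1000*np.sin(c),.40],c)
E
```

```text
16.6667 [ 0.57718504 -0.26539106  0.3987891 ] 0.24432746889501836 [-0.79180856  0.61004456 -2.53709492] 0.1282150904470385
156 19 [ 0.2061  0.2072 -0.0047  0.0053 -0.0412]
164 22 [ 0.1798  0.1812 -0.005   0.005  -0.0412]
172 25 [ 0.1601  0.1611 -0.0047  0.0054 -0.0413]
180 29 [ 0.1444  0.1454 -0.005   0.0056 -0.0413]
188 32 [ 0.1312  0.133  -0.0053  0.0054 -0.0413]
196 35 [ 0.1241  0.1249 -0.0052  0.0057 -0.0406]
204 37 [ 0.1232  0.125  -0.0055  0.0061 -0.038 ]
212 34 [ 0.1234  0.1246 -0.0051  0.0057 -0.0354]
220 35 [ 0.1236  0.1248 -0.0052  0.0058 -0.0326]
228 35 [ 0.1231  0.1246 -0.0052  0.0059 -0.0299]
236 35 [ 0.1234  0.1244 -0.0053  0.0059 -0.0272]
244 37 [ 0.1233  0.1247 -0.0076  0.0063 -0.0243]
252 37 [ 0.1234  0.1248 -0.0072  0.0063 -0.0214]
260 37 [ 0.1236  0.1245 -0.0068  0.0064 -0.0187]
268 37 [ 0.1237  0.1248 -0.0067  0.0065 -0.0156]
276 37 [ 0.1235  0.125  -0.0067  0.0075 -0.0125]
284 37 [ 0.1232  0.1247 -0.0059  0.0065 -0.0097]
292 35 [ 0.123   0.1247 -0.0054  0.0062 -0.0067]
332 33 [ 0.1232  0.1247 -0.0054  0.0059  0.0092]
340 31 [ 0.123   0.1247 -0.005   0.0057  0.0125]
348 31 [ 0.1236  0.1247 -0.005   0.0057  0.0158]
356 31 [ 0.1232  0.1246 -0.0051  0.0058  0.0191]
364 31 [ 0.1237  0.1245 -0.0051  0.0058  0.0224]
-48
curyaw 16.31 deg tilt x-axis [-1.7e-03  2.0e-04 -1.0e+00] turn 0.6267 (alt -2.5149) shift_after [  -1.1 -119.3 -225.7] q7 0.24
-24
curyaw 16.31 deg tilt x-axis [-1.7e-03  2.0e-04 -1.0e+00] turn 0.6267 (alt -2.5149) shift_after [  -1.1  -95.3 -225.7] q7 0.24
24
curyaw 16.31 deg tilt x-axis [-1.7e-03  2.0e-04 -1.0e+00] turn 0.6267 (alt -2.5149) shift_after [  -1.2  -47.3 -225.7] q7 0.24
48
curyaw 16.31 deg tilt x-axis [-1.7e-03  2.0e-04 -1.0e+00] turn 0.6267 (alt -2.5149) shift_after [  -1.3  -23.3 -225.7] q7 0.24
```

View pics/wrist8.png

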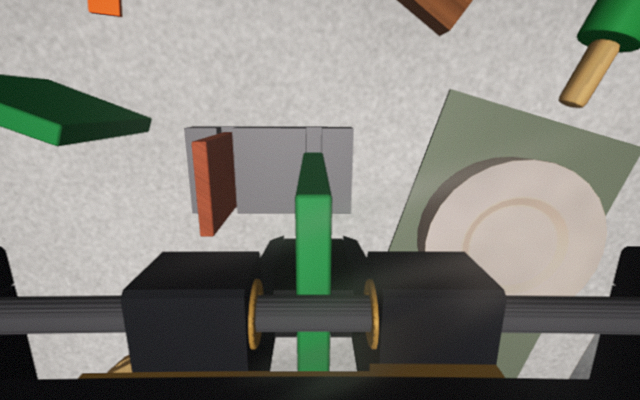

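View pics/side8.png

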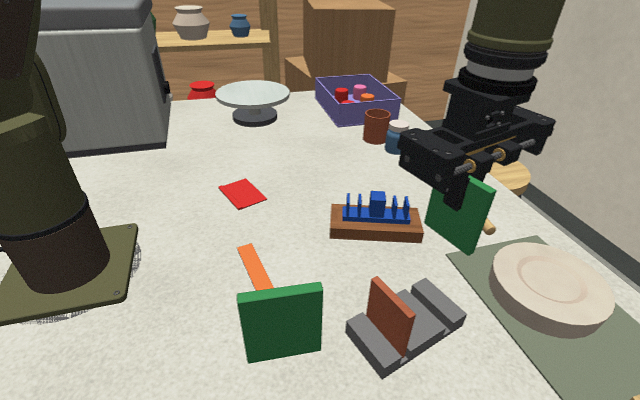

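The tile hangs plumb: its front edge is at tool z −41.3 mm over the whole height, so its centre is 1.3 mm off in z. The brown tile is untouched in the holder at (390,317) in the side view. Carrying the green tile to the bay at x = +48.

Request:
{"method": "carry_out", "body": {"targets": "0.05 0 0 0 0.1045;0.05 0 0 0 0.1045;0.05 0 0 0 0.1045;0.05 0 0 0 0.1045;0.05 0 0 0 0.1045;0.05 0 0 0 0.1045;0.05 0 -3.3 -32 0;0.05 0 -3.3 -32 0;0.05 0 -3.4 -32 0;0.05 0 -3.4 -32 0;0.05 0 -3.4 -32 0;0.05 0 -3.4 -32 0;0.05 0 -3.4 -32 0;0.05 0 0 0 0;0.05 0 0 0 0"}}

```text
clock: 18.02
tool_pos: [0.6307, -0.0432, 0.3982]
eef_rot: [-0.576, -0.41, 0.577, -0.408]
contact_force: [0.3, -0.4, -2.6]
opening: 0.131
```

Request:
{"method": "carry_out", "body": {"targets": "0.05 20 0 0 0;0.05 25 0 0 0;0.05 20 0 0 0;0.05 5 0 0 0;0.05 0 0 0 0;0.05 0 0 0 0"}}

```text
clock: 18.52
tool_pos: [0.6308, -0.0474, 0.3298]
eef_rot: [-0.578, -0.407, 0.578, -0.407]
contact_force: [0.6, -0.3, -1.5]
opening: 0.133
```

```bash
cat > bay.py <<'E'
from plant import r,eyes
from h import *
s=r.get_state(); print(s["clock"],s["tool_pos"],s["q"][6],s["contact_force"])
c=np.radians(-19.6); plan(s,[.5857+.048*np.cos(c),-.0288+.048*np.sin(c),.2645],c)
p,d=eyes.snapshot("wrist"); cv2.imwrite("pics/wrist9.png",p)
Tm=np.asarray(eyes.camera_params("wrist")["T_tool_cam"]);K,D,W=cam(eyes,"wrist",s); T=cloud(d,K,D,Tm)
P=T@R.from_quat(s["eef_rot"]).as_matrix().T+s["tool_pos"]
hsv=cv2.cvtColor(p,cv2.COLOR_BGR2HSV);b=(hsv[...,0]>100)&(hsv[...,0]<130)&(hsv[...,1]>120)
for lo,hi in((.037,.043),(.070,.079),(.0815,.09)):
    k=b&(P[...,2]>lo)&(P[...,2]<hi); q=T[k]
    if len(q)<10: continue
    cc,sz,a=cv2.minAreaRect(q[:,1:].astype(np.float32)); print(lo,len(q),"tool(y,z)",np.round(cc,4),np.round(sz,4),round(a,1))
    if lo==.07:
        h,e=np.histogram(q[:,1],bins=np.arange(-.13,.05,.001)); print([(round(float(x)*1000),int(n)) for x,n in zip(e,h) if n>5])
        print("z range",np.percentile(q[:,2],[1,99]))
g=(hsv[...,0]>40)&(hsv[...,0]<90)&(hsv[...,1]>80)&(d<.3)&(abs(T[...,1])<.03)
t=T[g&(T[...,0]>.13)&(T[...,2]>-.05)]; print("tile front",np.median(t[:,2]),"y",t[:,1].min(),t[:,1].max())
p,d=eyes.snapshot("side"); cv2.imwrite("pics/side9.png",cv2.resize(p[100:260,280:480],None,fx=4,fy=3.75,interpolation=cv2.INTER_CUBIC))
E
python3 bay.py
```

```text
18.5167 [ 0.63081015 -0.04737151  0.32975034] -0.651890589933317 [ 0.60925216 -0.28916944 -1.53019699]
curyaw -19.69 deg tilt x-axis [-3.e-04 -4.e-04 -1.e+00] turn -0.0017 (alt 3.1399) shift_after [65.2 -0.7 -2.4] q7 -0.65
0.037 2183 tool(y,z) [-0.0488 -0.0028] [0.0361 0.1395] 89.9
0.07 1475 tool(y,z) [-0.0488 -0.0029] [0.0357 0.1264] 89.9
[(-112, 13), (-111, 64), (-110, 78), (-109, 63), (-108, 73), (-107, 107), (-106, 100), (-88, 37), (-87, 69), (-86, 64), (-85, 76), (-84, 65), (-83, 131), (-82, 35), (-61, 6), (-54, 6), (-52, 6), (-47, 6), (-34, 73), (-16, 34), (-15, 77), (-14, 49), (-13, 23), (-12, 27), (-11, 6), (11, 11), (12, 28), (13, 26), (14, 22)]
z range [-0.02043357  0.01423333]
0.0815 2073 tool(y,z) [-0.0487 -0.0029] [0.0338 0.0306] 89.7
tile front -0.04132833594731447 y -0.015693949882171102 0.011142322899613626
```

View pics/wrist9.png

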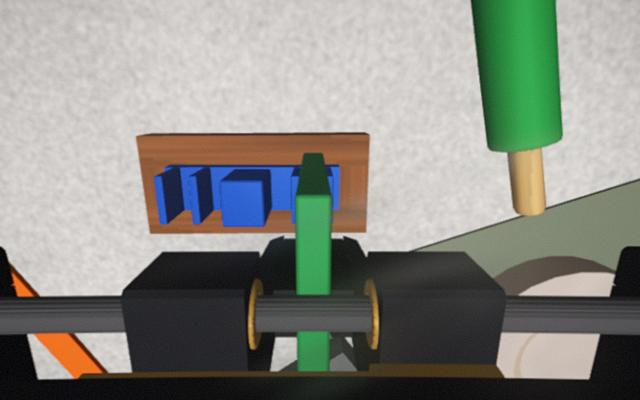

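View pics/side9.png

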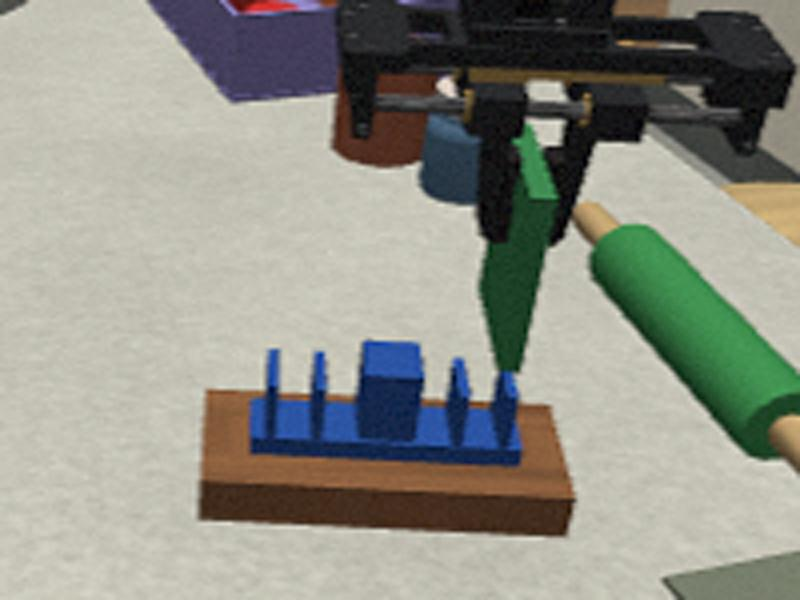

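The wrist camera puts the divider at tool (y −48.8, z −2.85) mm and the tile centre at (+0.3, −1.3). The correction is y −1.1, z −1.4, and the pose estimate agrees within 0.5 mm.

Request:
{"method": "carry_out", "body": {"targets": "0.05 8 -1.1 -1.4 0;0.05 10 0 0 0;0.05 4 0 0 0;0.05 0 0 0 0;0.05 0 0 0 0;0.05 0 0 0 0"}}

```text
clock: 19.12
tool_pos: [0.6303, -0.0448, 0.3078]
eef_rot: [0.578, 0.407, -0.578, 0.408]
contact_force: [-0.1, -0.2, -1.0]
opening: 0.133
```

```bash
python3 bay.py
```

```text
19.1167 [ 0.63027132 -0.04477073  0.30778527] -0.6675020214977619 [-0.09752851 -0.20118133 -0.95482685]
curyaw -19.62 deg tilt x-axis [ 3.e-04 -1.e-04 -1.e+00] turn -0.0004 (alt 3.1412) shift_after [43.3  0.6 -0.1] q7 -0.67
0.037 2527 tool(y,z) [-0.0476 -0.0002] [0.0367 0.1393] 89.9
0.07 1889 tool(y,z) [-0.0472 -0.0005] [0.0359 0.1259] 89.9
[(-110, 60), (-109, 78), (-108, 85), (-107, 89), (-106, 86), (-105, 199), (-104, 13), (-87, 16), (-86, 70), (-85, 81), (-84, 87), (-83, 80), (-82, 110), (-81, 124), (-60, 7), (-58, 6), (-55, 6), (-52, 6), (-49, 7), (-48, 7), (-46, 8), (-45, 6), (-42, 7), (-41, 6), (-40, 6), (-38, 6), (-37, 6), (-36, 6), (-35, 7), (-34, 6), (-33, 91), (-15, 19), (-14, 77), (-13, 79), (-12, 14), (-11, 6), (11, 9), (12, 60), (13, 82), (14, 80), (15, 31)]
z range [-0.01817221  0.01649793]
0.0815 2460 tool(y,z) [-0.0473 -0.0008] [0.0338 0.0307] 89.7
tile front -0.041320145956608385 y -0.014474118856592997 0.013724199450201058
```

View pics/side9.png

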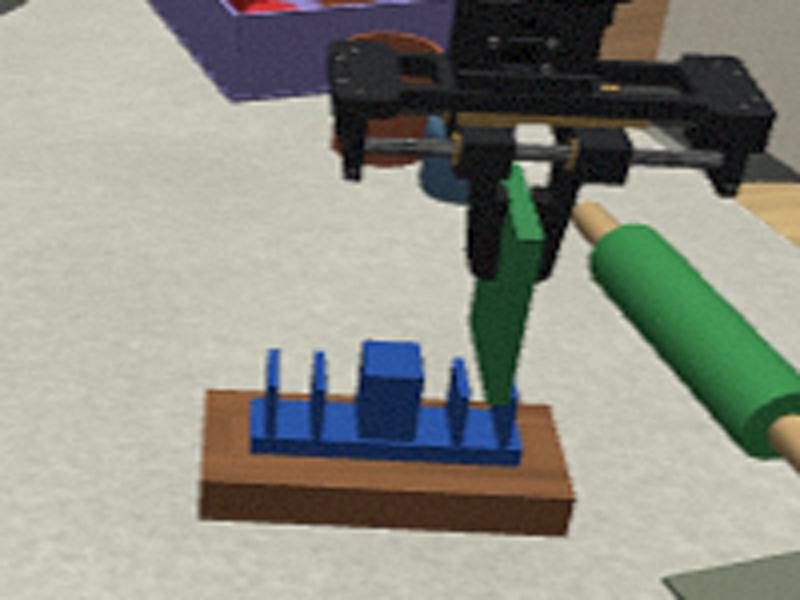

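Request:
{"method": "carry_out", "body": {"targets": "0.05 4 0.4 0.7 0;0.05 5 0 0 0;0.05 5 0 0 0;0.05 5 0 0 0;0.05 5 0 0 0;0.05 5 0 0 0;0.05 4 0 0 0;0.05 3 0 0 0;0.05 0 0 0 0;0.05 0 0 0 0"}}

```text
clock: 20.05
tool_pos: [0.6303, -0.0455, 0.2716]
eef_rot: [-0.578, -0.408, 0.578, -0.407]
contact_force: [-0.4, -0.1, -2.1]
opening: 0.134
```

Request:
{"method": "carry_out", "body": {"targets": "0.05 2 0 0 0;0.05 1.5 0 0 0;0.05 1 0 0 0;0.05 1 0 0 0;0.05 0 0 0 0;0.05 0 0 0 0"}}

```text
clock: 20.55
tool_pos: [0.6303, -0.0456, 0.2662]
eef_rot: [-0.578, -0.407, 0.578, -0.408]
contact_force: [-0.7, 0.1, -1.9]
opening: 0.132
```

```bash
python3 bay.py | grep -v "^\["
```

```text
20.55 [ 0.63029177 -0.04558284  0.26621415] -0.6890936759076197 [-0.71544145  0.10744201 -1.87671603]
curyaw -19.62 deg tilt x-axis [ 0.e+00 -1.e-04 -1.e+00] turn -0.0004 (alt 3.1412) shift_after [ 1.7  0.4 -0.9] q7 -0.69
0.037 3066 tool(y,z) [-0.0479 -0.001 ] [0.0368 0.1399] 90.0
0.07 2845 tool(y,z) [-0.0477 -0.0016] [0.0356 0.1262] 89.9
z range [-0.01908159  0.01507096]
0.0815 2493 tool(y,z) [-0.0477 -0.0074] [0.0308 0.0222] 0.6
tile front -0.04131030095468587 y -0.013222223757035065 0.011766957225232301
```

View pics/side9.png

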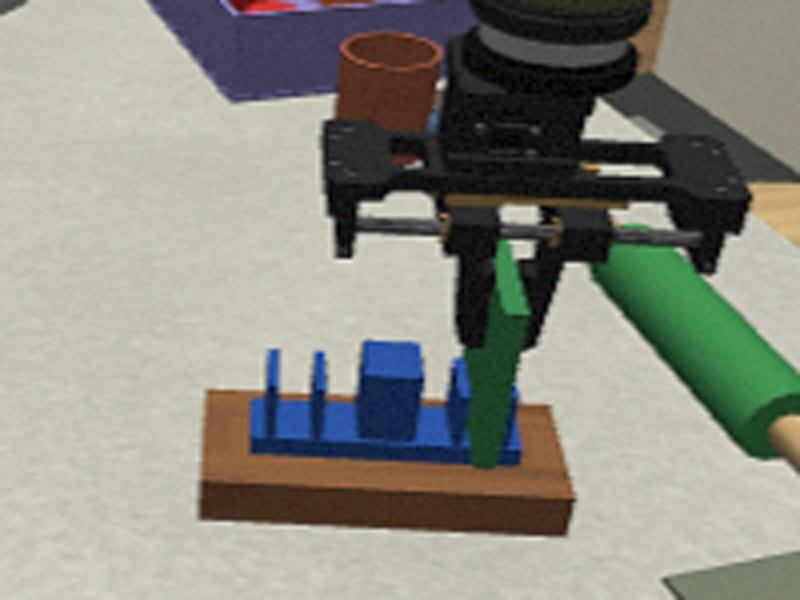

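View pics/wrist9.png

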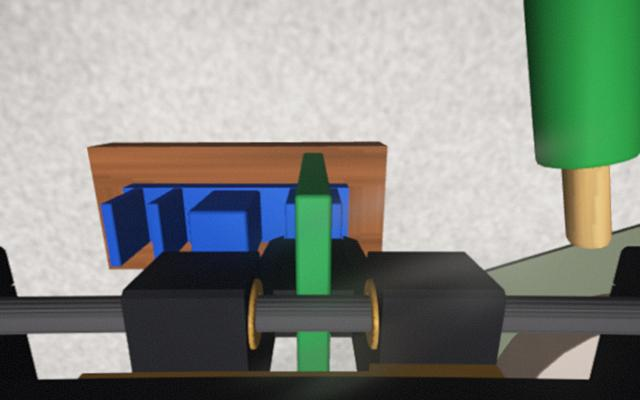

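Bay and tile agree: y is +0.3 for both, z is −1.3 for both. About 1.7 mm remains.

Request:
{"method": "carry_out", "body": {"targets": "0.05 0.7 0 0 0;0.05 0.7 0 0 0;0.05 0.6 0 0 0;0.05 0 0 0 0;0.05 0 0 0 0"}}

```text
clock: 21.07
tool_pos: [0.6303, -0.0456, 0.2642]
eef_rot: [-0.578, -0.407, 0.578, -0.408]
contact_force: [0.8, 0.2, -2.3]
opening: 0.137
```

Request:
{"method": "carry_out", "body": {"targets": "0.05 0.4 0 0 0;0.05 0.4 0 0 0;0.05 0 0 0 0;0.05 0 0 0 0"}}

```text
clock: 21.4
tool_pos: [0.6303, -0.0455, 0.2641]
eef_rot: [0.578, 0.407, -0.578, 0.408]
contact_force: [-2.1, 0.6, 5.5]
opening: 0.133
```

Contact: the tile's weight has been taken up, with about 8 N at z = 0.2641. Releasing gently.

Request:
{"method": "carry_out", "body": {"targets": "0.15 0 0 0 0;0.18 0 0 0 0;0.22 0 0 0 0;0.28 0 0 0 0;0.35 0 0 0 0;0.45 0 0 0 0;0.5 0 0 0 0;0.5 0 0 0 0;0.5 0 0 0 0"}}

```text
clock: 22.15
tool_pos: [0.6303, -0.0456, 0.2634]
eef_rot: [-0.578, -0.407, 0.578, -0.408]
contact_force: [-0.2, 0.6, 0.5]
opening: 0.498
```

```bash
python3 bay.py | grep tile; sed -i 's/xx//' bay.py
```

```text
tile front -0.04134430285132017 y -0.010640673314532497 0.005476846235963274
```

View pics/wrist9.png

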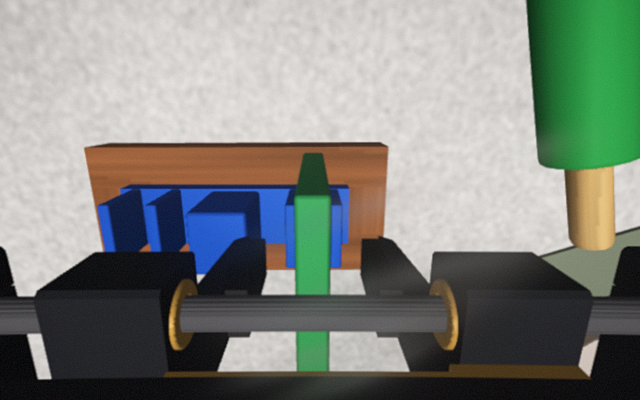

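The jaws are clear of the tile at (313,230), which stands upright. Retreating straight up.

Request:
{"method": "carry_out", "body": {"targets": "0.5 -5 0 0 0;0.5 -10 0 0 0;0.5 -20 0 0 0;0.5 -30 0 0 0;0.5 -30 0 0 0;0.5 -30 0 0 0;0.5 -20 0 0 0;0.5 -10 0 0 0;0.5 0 0 0 0;0.5 0 0 0 0;0.5 0 0 0 0;0.5 0 0 0 0"}}

```text
clock: 23.25
tool_pos: [0.6298, -0.0457, 0.4167]
eef_rot: [-0.577, -0.408, 0.579, -0.407]
contact_force: [0.6, 0.2, -0.1]
opening: 0.5
```

```bash
python3 - <<'E'
from plant import r,eyes
from h import *
s=r.get_state(); print(s["clock"],s["tool_pos"])
p,d=eyes.snapshot("wrist"); cv2.imwrite("pics/wrist10.png",p); K,D,W=cam(eyes,"wrist",s); P=cloud(d,K,D,W)
c=np.radians(-19.6); e=np.array([np.cos(c),np.sin(c)]); n=np.array([-e[1],e[0]]); o=np.array([.5857,-.0288])
def loc(q): return np.c_[(q[:,:2]-o)@e,(q[:,:2]-o)@n]
near=(np.hypot(P[...,0]-.5857,P[...,1]+.0288)<.12)
hsv=cv2.cvtColor(p,cv2.COLOR_BGR2HSV);b=(hsv[...,0]>100)&(hsv[...,0]<130)&(hsv[...,1]>120)
for nm,k in(("tile top",near&(P[...,2]>.132)&(P[...,2]<.146)),("post",near&b&(P[...,2]>.0815)&(P[...,2]<.09)),("bar",near&b&(P[...,2]>.037)&(P[...,2]<.043))):
    q=P[k]; l=loc(q)
    if len(l)<10: print(nm,len(l));continue
    cc,sz,a=cv2.minAreaRect(l.astype(np.float32)); print(nm,len(q),np.round(cc,4),np.round(sz,4),round(a,1),"z",np.median(q[:,2]))
p,d=eyes.snapshot("side"); cv2.imwrite("pics/side10.png",p)
E
```

```text
23.25 [ 0.62980238 -0.04570067  0.41665057]
tile top 1503 [0.0477 0.0009] [0.0114 0.0794] 0.4 z 0.13947697057923236
post 1115 [0.0004 0.0006] [0.0334 0.0303] 90.0 z 0.08447090415356501
bar 1580 [0.0002 0.0002] [0.1388 0.0362] 0.0 z 0.03963541245478244
```

View pics/side10.png

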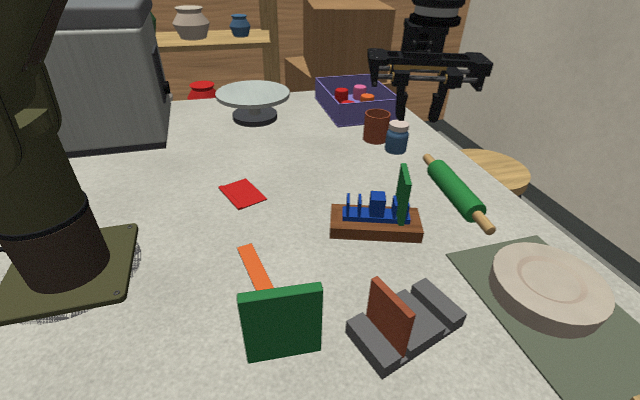

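View pics/wrist10.png

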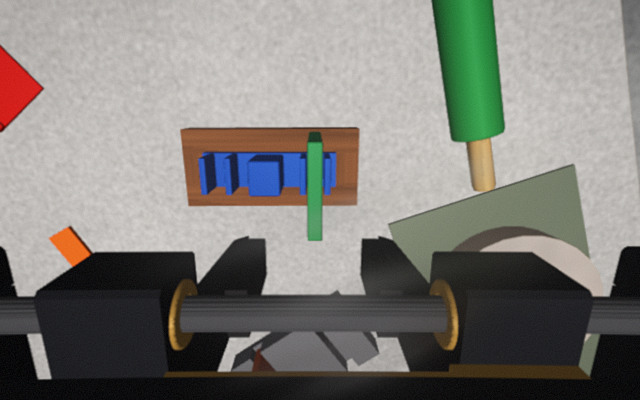

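The tile stands upright at (404,195) in the side view. It is at x = +47.7 mm, within 1 mm of centre across the divider, with its top at 139.5 mm (expected 140). The divider is still flush, the brown tile is in place and the robot is clear.

```bash
python3 -c "
from plant import r
print(r.finish_job())"
```

```text
the job is handed in; nothing more can be done
None
```

The rack is set up and the job was handed in at about 23 s. I gripped the blue divider by its post and lowered it into the base. I then lifted the smaller green tile out of the holder, stood it in the divider's x = +48 mm bay and let go.

Last checks before handing in:
- **Divider:** it sits flush. The bar top reads 39.6 mm where 40 mm is expected, it measured level along its length when seated, and the side view shows all five teeth in their slots.
- **Green tile:** it stands upright at x = +47.7 mm, within 1 mm of centre across the divider. Its top is at 139.5 mm where 140 mm is expected.
- **Brown tile and arm:** the brown tile is untouched in the holder, and the gripper was well clear of everything.
- **Forces:** the readings shown stayed below 10 N.

The top and wrist cameras disagreed by 2–3 mm on the divider and base positions, so I aligned both fits using the wrist camera. The arm's position also wandered by 1–2 mm between moves, so I measured again and corrected it before each insertion. No check failed.

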